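Close the polishing barrel and hold its locking collar home

TASK

Close the polishing barrel: set the red tapered bung into its neck, then put the knurled brass collar over it and turn the collar until its hidden keyways drop over the pins on the neck. Push the collar fully home against the sprung orange seal and finish while still holding it there, pressed down, so that I can fit the locking clip; leave the other things on the bench where they are.

Things in the scene. Friction and masses are not known exactly. Their poses are not given: they have to be found in the camera images.
- barrel: Black rubber polishing barrel, 100 mm across, standing upright, fixed in a 130 x 130 mm plywood stand; it cannot move or turn. Origin: centre of the stand's underside, on the bench (z = 0); z up along its axis. Solid up to a steel flange 67 mm across, top 112 mm above the bench.
- neck_mouth (a point): Centre of the rim of the barrel's round steel neck, 150 mm above the bench, on the axis; axes as the barrel. The neck rises from 112 mm, is 42 mm outside (top edge bevelled to 40 mm), with an open bore 33 mm across at the mouth, 31.5 mm below.
- pins (a point): Point on the barrel's axis level with the pins' centres, 142 mm above the bench; axes as the barrel. Three steel pins 5 mm thick stand out level from the neck, 120 degrees apart, one along this x axis; their ends are 25.5 mm from the axis.
- seal (a joint): How far the sprung orange seal ring round the neck (57 mm outside, below the pins) is pressed down, in m. 0 = free, its top 136 mm above the bench; 0.005 with the collar fully home. It takes about 3 N to start and 10 N at 5 mm, so the collar's own weight does not press it; when let go it springs back and lifts the collar.
- bung: Red rubber bung standing on its small end, 53 mm high, 0.05 kg. Origin: centre of its underside, z up. Tapers from 24 mm across at the bottom to 30 mm at 26 mm height; then a flange 38 mm across, 5 mm thick, that rests on the neck's rim; then a black grip knob 16 mm across from 31 to 53 mm height. Seated, its origin is 124 mm above the bench.
- collar: Knurled brass locking collar, open side down, 60 mm outside, 29 mm high, about 0.16 kg. Origin: centre of its lower edge, z up. Skirt bore 46 mm, cut by three straight keyways 9 mm wide, 120 degrees apart, over the skirt's full height. They are hidden inside; nothing outside marks their angle, so turning up to 120 degrees one way is sure to meet the pins.
- collar_top (a point): Centre of the collar's top face, 29 mm above its origin. The top is a web 5 mm thick with a 27 mm hole for the bung's knob. Height of this point above the bench: 173.5 mm when the collar rests on the pins, not keyed; 165 mm when dropped over them onto the free seal; 160 mm fully home, the web on the bung's flange (a hard stop).
- bench_block: Bystander: flat steel block, 100 x 100 x 20 mm; origin at its underside.
- dish: Bystander: white ceramic dish, 100 mm across, 30 mm high; origin at its underside.
- gem_pot: Bystander: clear pot with a blue lid, 36 mm across, 25 mm high; origin at its underside.
- needle_file: Bystander: needle file with a blue handle lying on the bench, 180 mm long along its x axis, 7 mm high; origin in the middle of its underside.
- flux_bottle: Bystander: amber bottle with a red cap, 40 mm across, 110 mm high; origin at its underside.
- tool_jar: Bystander: glass jar of tools, 80 mm across, 95 mm high, tools up to 170 mm; origin at its underside.

How it is judged:
By the outcome, as a careful person would: the job done as asked, in the order asked, and still so for the second after the job is handed in, while the arm keeps its last pose, push and grip.
It also fails if it takes over 64 s, if anything falls off the work surface, if the arm or the gripper's body presses on something with over 40 N, if the wrist force passes 120 N, or if a joint passes its speed limit or range.

ROBOT

A 6-joint arm with a two-finger parallel gripper is mounted at the origin on the work surface. World frame = base frame: x ahead of the robot, y to its left, z up, the work surface at z = 0. Lengths are in m, angles in rad, forces in N, time in s.
With the tool pointing down it reaches from about 0.275 to 0.85 m from the base axis. Payload 19 kg.
Tool frame: the origin (TCP) lies between the finger pads; the fingertips stand 8 mm ahead of it and the grasp point (between the pads) lies 11 mm behind it; z points along the fingers, y is the line along which they close (so a half turn about z gives the same grasp; the last joint's range is limited). The gripper opens to 85 mm and grips with 20 to 120 N. Pads are 22 mm wide; open, the fingers measure 114 mm over their backs; the gripper's body (76 mm by 85 mm) begins 54 mm behind the grasp point. The pads swing forward as they close: fully open they stand 13 mm farther back than shut.
Start: joints at [1.215, 0.15, 1.437, -0, 1.554, -0.134], TCP at [0.126, 0.561, 0.239] pointing down, gripper open.
Joint ranges: [-2.8, 2.8], [-0.68, 2.1], [0.12, 2.68], [-1.39, 4.53], [0.16, 2.79], [-2.81, 2.81]. Speed limits (rad/s): [1.89, 1.89, 2.22, 3.01, 3.01, 3.01].

INTERFACE

Orientations are given as a rotation vector (axis times angle).
In Python, from plant import r gives the robot as it stands.
- The arm moves only by the shell command python3 shift.py 'ROWS' [OPENING] [FORCE]. ROWS is rows parted by semicolons, their numbers by spaces, 1 to 10 of them, each of 4 numbers: dx, dy, dz in m, then a turn about the tool's z in rad; each row is the pose to reach, as a shift and turn from the pose commanded when the command began, along the tool's axes at that moment; what a row does not reach only later rows make up. A row lasts 1/8 s, in which the tool goes at most 0.0625 m and 0.188 rad, less where a joint would pass 70% of its speed; a pose out of reach is approached as far as the arm can. OPENING is the finger opening in m, set as the command begins (- or left out keeps the last). The fingers move at their own pace and stop on an object; FORCE is the grip in N (left out, the last holds). Time passes only in rows, so rows that do not move let the fingers close. It prints the time, the measured TCP pose, the force, the opening and the grip force at its end.
- r.observe(): the state, without advancing time (a new reading comes with each control period).
- r.get_image(name): name is "side" or "top"; returns a dict with "pixels" (420x560x3 uint8, red, green, blue), "K" (3x3 intrinsics, pixels), "D" ([k1, k2, p1, p2, k3] as OpenCV has them; the pictures are not rectified), "camera_from_world" (4x4, takes a point from world to camera coordinates). Camera axes: x right, y up, looking along -z (the intrinsics and any distortion apply to the point x, -y, -z); pixel columns grow to the right and rows downward; lengths in m; the calibration is good to about 2 mm. A picture is of the moment at which its call begins. There is no depth.
- r.sign_off(): hands the job in; it is judged then, once.
The state is a dict: "time_s": time; "joint_pos": joint angles; "joint_velocities": joint speeds; "joint_torque": joint torques, N m; "tcp_pos": TCP position; "ee_rot": TCP orientation; "contact_force": force on the tool from outside, world axes, zero at the start; "wrist_torque": the same for the moment, N m; "width": finger opening in m; "gripper_force": force on a finger pad.
Only numpy, scipy, OpenCV 4.12 (cv2) and the standard library are available. Lean on these libraries where they do the work, as an engineer would, in place of code of your own. Each camera call takes 0.05 s, during which the arm holds its last target. There are 200 camera calls.

## Working session

There is one attempt and no reset: what is moved stays moved. The work goes in short steps, Python scripts to look and compute and a shell command to move; the robot and the scene stay as the last step left them, time stands still between calls to the robot, and variables do not carry over. Pictures are saved under pics/ and viewed, at most 10 in all, crops included, and the job is handed in when it is done.

```bash
ls; mkdir -p pics; cat > h.py <<'E'
import numpy as np, cv2
from plant import r
from scipy.spatial.transform import Rotation as R
def snap(name,fn=None):
    im=r.get_image(name)
    if fn: cv2.imwrite('pics/'+fn,im['pixels'][:,:,::-1])
    return im
def ray(im,u,v):
    p=cv2.undistortPoints(np.array([[[u,v]]],float),np.array(im['K']),np.array(im['D']))[0,0]
    T=np.array(im['camera_from_world']);d=T[:3,:3].T@np.array([p[0],-p[1],-1]);o=-T[:3,:3].T@T[:3,3]
    return o,d
def atz(im,u,v,z):
    o,d=ray(im,u,v);return o+d*(z-o[2])/d[2]
def proj(im,P):
    T=np.array(im['camera_from_world']);P=np.atleast_2d(P);c=P@T[:3,:3].T+T[:3,3]
    c=c*[1,-1,-1]
    return cv2.projectPoints(c,np.zeros(3),np.zeros(3),np.array(im['K']),np.array(im['D']))[0][:,0]
E
python3 - <<'E'
from h import *
for n in('top','side'):
    im=snap(n,n+'0.png'); o,d=ray(im,280,210);print(n,o,d)
s=r.observe();print({k:np.round(v,3) for k,v in s.items()});print(R.from_rotvec(s['ee_rot']).as_matrix().round(3))
E
```

```text
pics
plant.py
shift.py
top [0.45000424 0.09148085 1.53242864] [ 0.09937242 -0.00583582 -0.99506535]
side [0.47009043 1.06150181 0.76049111] [ 0.09538576 -0.85120307 -0.51683116]
{'time_s': np.float64(0.1), 'joint_pos': array([ 1.215,  0.151,  1.438, -0.   ,  1.554, -0.134]), 'joint_velocities': array([-0.001, -0.   , -0.003, -0.001, -0.001, -0.001]), 'joint_torque': array([ 5.0000e-03, -7.1438e+01, -5.7180e+01, -0.0000e+00,  7.0000e-03,
        0.0000e+00]), 'tcp_pos': array([0.126, 0.561, 0.239]), 'ee_rot': array([-3.480e-01, -3.122e+00,  2.000e-03]), 'contact_force': array([0.458, 0.195, 0.281]), 'wrist_torque': array([ 0.023,  0.003, -0.01 ]), 'gripper_force': np.float64(0.0), 'width': np.float64(0.086)}
[[-0.976  0.22  -0.   ]
 [ 0.22   0.976 -0.001]
 [ 0.    -0.001 -1.   ]]
```

View pics/top0.png

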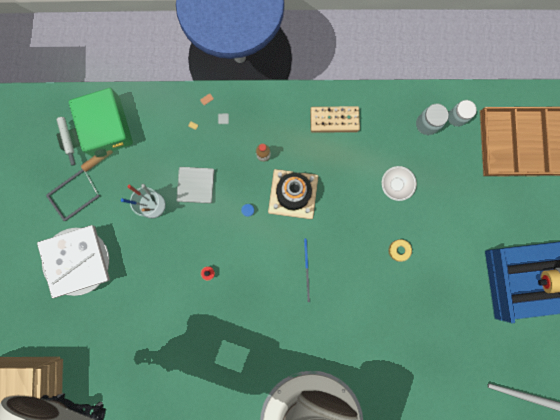

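View pics/side0.png

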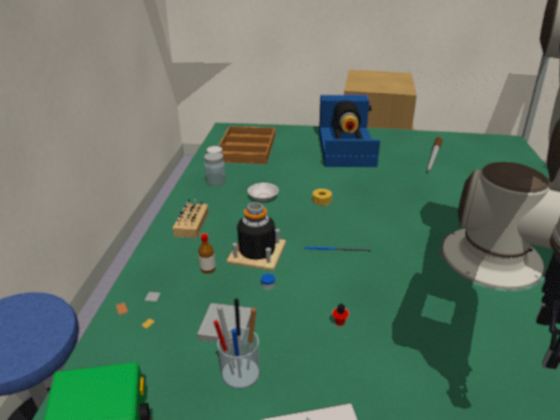

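The top view shows the barrel at about (294,189), the bung at (208,273) and the collar at (401,251). In the side view they are at (257,215), (341,315) and (322,197). I'll measure each one by colour blob.

```bash
cat > m.py <<'E'
from h import *
t=snap('top');s=snap('side')
def blob(im,box,f):
    x0,y0,x1,y1=box;h=cv2.cvtColor(im['pixels'],cv2.COLOR_RGB2HSV)[y0:y1,x0:x1].astype(int)
    m=f(h[...,0],h[...,1],h[...,2]);v,u=np.nonzero(m)
    return np.array([(u.min()+u.max())/2+x0,(v.min()+v.max())/2+y0,u.max()-u.min()+1,v.max()-v.min()+1]),(u.mean()+x0,v.mean()+y0)
red=lambda h,S,v:((h<8)|(h>172))&(S>150)&(v>70)
yel=lambda h,S,v:(h>15)&(h<35)&(S>100)&(v>90)
ora=lambda h,S,v:(h>6)&(h<17)&(S>150)&(v>110)
for nm,im,b,f,z in [('bung',t,(185,255,230,292),red,.028),('collar',t,(380,232,425,270),yel,.029),('seal',t,(275,170,315,208),ora,.136),
  ('bung',s,(320,298,362,330),red,.02),('collar',s,(305,182,340,210),yel,.015),('seal',s,(235,198,280,232),ora,.134)]:
    c,mn=blob(im,b,f);print(nm,c,np.round(mn,1),atz(im,*c[:2],z).round(4),atz(im,*mn,z).round(4))
a=cv2.resize(t['pixels'][168:210,272:317],None,fx=8,fy=8,interpolation=cv2.INTER_NEAREST)
b=cv2.resize(s['pixels'][196:238,234:279],None,fx=8,fy=8,interpolation=cv2.INTER_NEAREST)
cv2.imwrite('pics/z1.png',np.hstack([a,b])[:,:,::-1])
E
python3 m.py
```

```text
bung [207.5 273.   12.   13. ] [207.7 272.9] [0.4224 0.2899 0.028 ] [0.4227 0.2894 0.028 ]
collar [400. 250.  23.  21.] [399.9 250. ] [ 0.4824 -0.2591  0.029 ] [ 0.4824 -0.2587  0.029 ]
seal [294.5 187.   20.   21. ] [298.5 185.4] [0.6511 0.0439 0.136 ] [0.6554 0.0332 0.136 ]
bung [340.5 317.   16.   17. ] [340.1 316.3] [0.421  0.2925 0.02  ] [0.4219 0.2904 0.02  ]
collar [321.5 197.   20.   17. ] [321.7 196.5] [ 0.4818 -0.2609  0.015 ] [ 0.4812 -0.2643  0.015 ]
seal [255.5 213.   22.   11. ] [255.6 214.7] [0.6472 0.0507 0.134 ] [0.6457 0.0591 0.134 ]
```

View pics/z1.png

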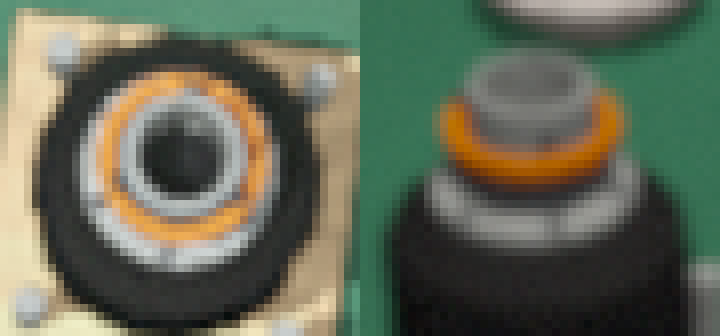

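The crop shows the neck rim centred at about (294.2,186.6) in the top view and (255.4,204.7) in the side view. Next I fit positions by matching projected silhouettes.

```bash
cat > fit.py <<'E'
from h import *
from scipy.optimize import least_squares
t=snap('top');s=snap('side')
a=np.linspace(0,2*np.pi,60)
def bb(im,xy,rings,w):
    P=np.vstack([np.c_[xy[0]+q*np.cos(a),xy[1]+q*np.sin(a),0*a+z] for q,z in rings]);p=proj(im,P)
    lo,hi=p.min(0),p.max(0);return np.r_[(lo+hi)/2,hi-lo]
def fit(nm,x0,rings,mt,ms):
    for lab,ims in(('top',[(t,mt)]),('side',[(s,ms)]),('both',[(t,mt),(s,ms)])):
        q=least_squares(lambda x:np.concatenate([(bb(i,x,rings,0)-m)[:2] for i,m in ims]),x0)
        print(nm,lab,q.x.round(4),q.fun.round(2),[(bb(i,q.x,rings,0)-m)[2:].round(1) for i,m in ims])
fit('bung',[.42,.29],[(.012,0),(.015,.026),(.019,.026),(.019,.031)],[207.5,273,12,13],[340.5,317,16,17])
fit('collar',[.48,-.26],[(.03,0),(.03,.029)],[400,250,23,21],[321.5,197,20,17])
fit('rim',[.65,.04],[(.02,.15)],[294.25,186.6,15.5,15.5],[255.4,204.7,17,6.5])
fit('seal',[.65,.04],[(.0285,.136)],[294.5,187,20,21],[255.5,213,22,11])
E
python3 fit.py
```

```text
bung top [0.4224 0.2898] [-0.  0.] [array([1.6, 0.5])]
bung side [0.4216 0.2914] [0. 0.] [array([1.1, 2.5])]
bung both [0.4219 0.2905] [-0.24  0.18 -0.13 -0.27] [array([1.6, 0.5]), array([1.1, 2.5])]
collar top [ 0.4824 -0.2622] [-0.  0.] [array([0. , 0.1])]
collar side [ 0.482  -0.2624] [-0.  0.] [array([-1.2, -0.2])]
collar both [ 0.4823 -0.2622] [ 0.01  0.06 -0.07  0.02] [array([0. , 0.1]), array([-1.2, -0.2])]
rim top [0.6502 0.045 ] [0. 0.] [array([-0.4, -0.6])]
rim side [0.6493 0.0354] [-0.  0.] [array([-1.6,  1.3])]
rim both [0.6492 0.0428] [ 0.83  0.34 -0.42  1.45] [array([-0.4, -0.6]), array([-1.5,  1.4])]
seal top [0.6511 0.0439] [ 0. -0.] [array([1.3, 0. ])]
seal side [0.6467 0.0534] [0. 0.] [array([0.1, 0.5])]
seal both [0.6494 0.0459] [-0.74  0.66 -0.56 -1.55] [array([1.3, 0.1]), array([-0. ,  0.4])]
```

```bash
cat >> h.py <<'E'
def go(x,y,z):
    s=r.observe();M=R.from_rotvec(s['ee_rot']).as_matrix()
    print('d',(M.T@(np.array([x,y,z])-s['tcp_pos'])).round(4),'q',np.round(s['joint_pos'],2),'F',np.round(s['contact_force'],1),'T',np.round(s['wrist_torque'],2),'M0',M[0].round(3),'t',round(float(s['time_s']),2))
E
python3 -c "
from h import *
go(.4220,.2902,.041)"
```

```text
d [-0.3478 -0.1989  0.1981] q [ 1.22  0.15  1.44 -0.    1.55 -0.13] F [ 0.1 -0.7  0.6] T [-0.01  0.02 -0.02] M0 [-0.976  0.22  -0.   ] t 0.3
```

```bash
python3 shift.py '-0.05 -0.029 0;-0.105 -0.06 0;-0.16 -0.09 0;-0.21 -0.12 0;-0.26 -0.15 0;-0.31 -0.178 0;-0.348 -0.199 0;-0.348 -0.199 0.05;-0.348 -0.199 0.10;-0.348 -0.199 0.11' 0.05 || python3 shift.py '-0.05 -0.029 0 0;-0.105 -0.06 0 0;-0.16 -0.09 0 0;-0.21 -0.12 0 0;-0.26 -0.15 0 0;-0.31 -0.178 0 0;-0.348 -0.199 0 0;-0.348 -0.199 0.05 0;-0.348 -0.199 0.10 0;-0.348 -0.199 0.11 0' 0.05
python3 -c "
from h import *
go(.4220,.2902,.041)"
```

```text
time_s: 1.55
tcp_pos: [0.421, 0.2895, 0.1268]
ee_rot: [-0.348, -3.118, 0.004]
contact_force: [0.2, -0.1, 0.4]
width: 0.0496
gripper_force: 0.0
d [-0.0011  0.0012  0.0858] q [ 0.45  0.09  1.74 -0.    1.32 -0.9 ] F [ 0.2 -0.1  0.4] T [-0.   -0.   -0.01] M0 [-0.975  0.22  -0.004] t 1.55Traceback (most recent call last):
  File "shift.py", line 5, in <module>
    connect(sys.argv[1:4])
    ~~~~~~~^^^^^^^^^^^^^^^
ValueError: each row has 4 numbers
```

```bash
python3 shift.py '-0.001 0.001 0.04 0;-0.001 0.001 0.07 0;-0.001 0.001 0.088 0;-0.001 0.001 0.088 0;-0.001 0.001 0.088 0' 0.05
python3 -c "
from h import *
go(.4220,.2902,.041)"
```

```text
time_s: 2.17
tcp_pos: [0.4242, 0.2914, 0.043]
ee_rot: [0.347, 3.121, 0.002]
contact_force: [0.6, -0.3, -0.4]
width: 0.0499
gripper_force: 0.0
d [ 0.0019 -0.0017  0.002 ] q [ 0.45  0.18  1.83 -0.    1.14 -0.9 ] F [ 0.6 -0.3 -0.4] T [ 0.09  0.01 -0.02] M0 [-0.976  0.22   0.002] t 2.17
```

```bash
python3 shift.py '0 0 0 0;0 0 0 0;0 0 0 0;0 0 0 0;0 0 0 0;0 0 0 0' 0.005 40
python3 - <<'E'
from h import *
go(.65,.044,.26)
t=snap('top');s=snap('side')
a=cv2.resize(t['pixels'][230:310,160:240],None,fx=5,fy=5)
b=cv2.resize(s['pixels'][260:340,300:380],None,fx=5,fy=5)
cv2.imwrite('pics/g1.png',np.hstack([a,b])[:,:,::-1])
E
```

```text
time_s: 2.92
tcp_pos: [0.4238, 0.2911, 0.0421]
ee_rot: [0.348, 3.121, 0.001]
contact_force: [-0.1, -1.0, 7.8]
width: 0.0143
gripper_force: 38.9
d [-0.2752 -0.1911 -0.2178] q [ 0.45  0.18  1.83 -0.    1.14 -0.9 ] F [-0.1 -1.   7.8] T [-0.14  0.15  0.06] M0 [-0.975  0.22   0.001] t 2.92
```

View pics/g1.png

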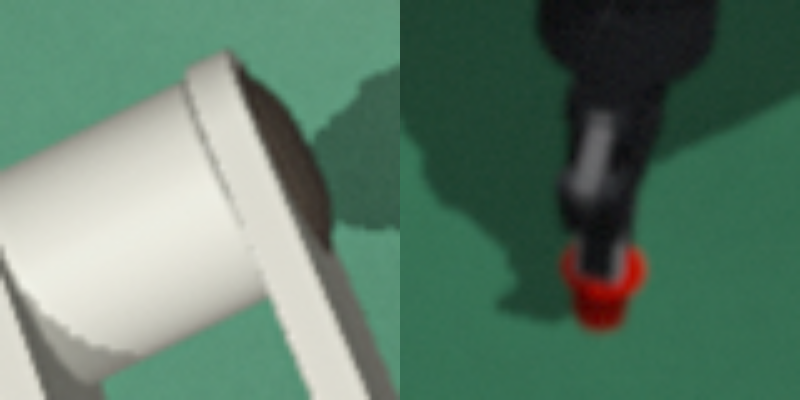

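The bung's knob is gripped upright, with the flange just below the fingertips at about (600,270) in the crop. I'll lift and carry it to above the neck.

```bash
python3 shift.py '0 0 -0.05 0;0 0 -0.11 0;-0.04 -0.03 -0.16 0;-0.09 -0.06 -0.2 0;-0.14 -0.095 -0.218 0;-0.19 -0.13 -0.218 0;-0.235 -0.165 -0.218 0;-0.275 -0.191 -0.218 0;-0.275 -0.191 -0.218 0;-0.275 -0.191 -0.218 0'
python3 - <<'E'
from h import *
go(.65,.044,.26)
t=snap('top');s=snap('side')
p=proj(s,[.65,.044,.2]);u,v=map(int,p[0]);print(u,v)
b=cv2.resize(s['pixels'][v-50:v+50,u-50:u+50],None,fx=6,fy=6)
cv2.imwrite('pics/g2.png',b[:,:,::-1])
for z in(.218,.244): print(proj(s,[.65,.044,z]))
E
```

```text
time_s: 4.28
tcp_pos: [0.6494, 0.0443, 0.2591]
ee_rot: [-0.348, -3.122, -0.0]
contact_force: [0.1, 0.3, 0.1]
width: 0.0145
gripper_force: 39.2
d [-0.0007 -0.0001 -0.0009] q [-0.05  0.31  1.21  0.    1.63 -1.4 ] F [0.1 0.3 0.1] T [-0.01 -0.02 -0.  ] M0 [-0.975  0.22  -0.001] t 4.28
253 189
[[253.64297196 182.96173296]]
[[253.25988238 173.65439374]]
```

View pics/g2.png

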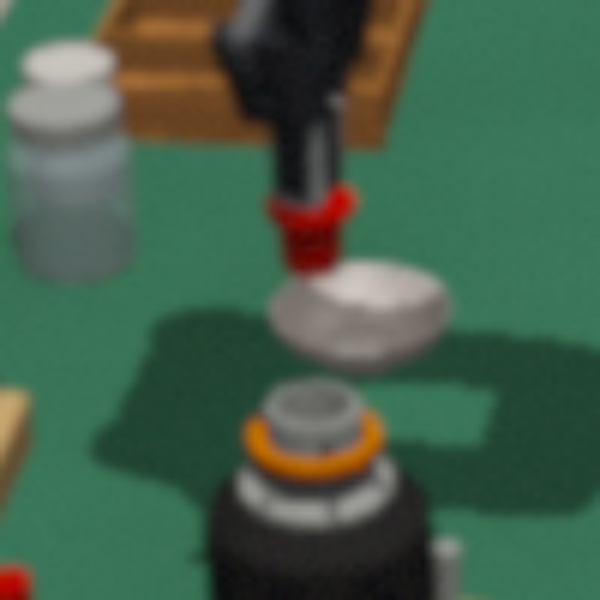

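The bung hangs upright. Its bottom is at (255,183) full-frame, over the neck rim at (255,206), so it sits about 2 mm short in x. I'll correct that and lower it.

```bash
python3 shift.py '-0.0025 0 0.03 0;-0.0025 0 0.06 0;-0.0025 0 0.07 0;-0.0025 0 0.08 0;-0.0025 0 0.088 0;-0.0025 0 0.088 0'
python3 - <<'E'
from h import *
go(.65,.044,.166)
E
```

```text
time_s: 5.12
tcp_pos: [0.652, 0.0437, 0.1712]
ee_rot: [-0.348, -3.122, 0.0]
contact_force: [0.2, 0.1, -0.9]
width: 0.0141
gripper_force: 39.2
d [ 0.002  -0.0001  0.0052] q [-0.05  0.34  1.34 -0.    1.46 -1.4 ] F [ 0.2  0.1 -0.9] T [-0.04  0.01 -0.  ] M0 [-0.976  0.22  -0.   ] t 5.12
```

```bash
python3 shift.py '0 0 0.003 0;0 0 0.006 0;0 0 0.007 0;0 0 0.007 0'
python3 - <<'E'
from h import *
go(.65,.044,.166)
E
```

```text
time_s: 5.62
tcp_pos: [0.6523, 0.0436, 0.166]
ee_rot: [0.348, 3.121, -0.0]
contact_force: [-6.0, 0.2, 15.8]
width: 0.0142
gripper_force: 40.8
d [ 0.0023 -0.0001 -0.    ] q [-0.05  0.34  1.35 -0.    1.45 -1.4 ] F [-6.   0.2 15.8] T [ 0.06  1.03 -0.03] M0 [-0.975  0.22   0.002] t 5.62
```

```bash
python3 shift.py '0.001 0 0 0;0.0015 0 0 0;0.0015 0 0 0'
python3 - <<'E'
from h import *
go(.65,.044,.166)
E
python3 shift.py '0 0 0 0;0 0 0 0;0 0 0 0;0 0 -0.03 0;0 0 -0.07 0;0 0 -0.12 0;0 0 -0.14 0' 0.045
python3 - <<'E'
from h import *
go(.4823,-.2622,.1)
s=snap('side');b=cv2.resize(s['pixels'][180:240,225:285],None,fx=10,fy=10)
cv2.imwrite('pics/g3.png',b[:,:,::-1])
E
```

```text
time_s: 6.0
tcp_pos: [0.6519, 0.0436, 0.166]
ee_rot: [0.348, 3.118, -0.0]
contact_force: [4.9, -1.4, 10.0]
width: 0.0141
gripper_force: 40.2
d [ 0.0019 -0.0001 -0.    ] q [-0.05  0.34  1.35 -0.    1.45 -1.4 ] F [ 4.9 -1.4 10. ] T [-0.15 -0.84 -0.01] M0 [-0.975  0.22   0.004] t 6.0
time_s: 6.88
tcp_pos: [0.651, 0.0439, 0.3075]
ee_rot: [0.347, 3.119, 0.0]
contact_force: [-0.4, 0.2, -0.6]
width: 0.0451
gripper_force: 0.0
d [ 0.0979 -0.3358  0.207 ] q [-0.05  0.3   1.12 -0.    1.72 -1.4 ] F [-0.4  0.2 -0.6] T [-0.09  0.01  0.06] M0 [-0.976  0.22   0.004] t 6.88
```

View pics/g3.png

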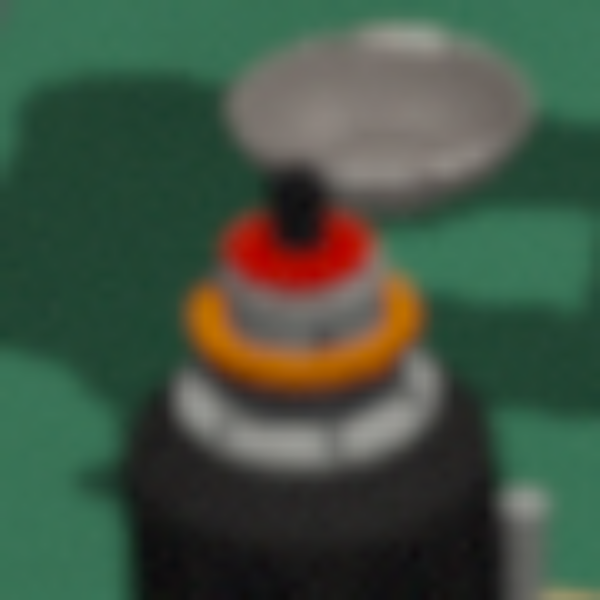

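The bung is seated, with its red flange on the rim at about (255,205). Next is the collar.

```bash
python3 shift.py '0.015 -0.05 0 0;0.03 -0.1 0 0;0.045 -0.155 0.03 0;0.06 -0.21 0.06 0;0.075 -0.26 0.1 0;0.09 -0.31 0.15 0;0.098 -0.336 0.2 0;0.098 -0.336 0.22 0;0.098 -0.336 0.22 0;0.098 -0.336 0.22 0' 0.085
python3 -c "
from h import *
go(.4823,-.2622,.012)"
```

```text
time_s: 8.18
tcp_pos: [0.4818, -0.2622, 0.0856]
ee_rot: [0.347, 3.121, -0.001]
contact_force: [0.6, -0.4, 0.5]
width: 0.085
gripper_force: 0.0
d [-0.0004  0.0002  0.0736] q [-0.64  0.2   1.71 -0.    1.24 -1.99] F [ 0.6 -0.4  0.5] T [-0.01 -0.05  0.01] M0 [-0.976  0.22   0.001] t 8.18
```

```bash
python3 shift.py '0 0 0.03 0;0 0 0.055 0;0 0 0.07 0;0 0 0.0735 0;0 0 0.0735 0;0 0 0.0735 0' 0.085
python3 shift.py '0 0 0 0;0 0 0 0;0 0 0 0;0 0 0 0;0 0 0 0' 0.05 60
python3 -c "
from h import *
go(.65,.0438,.25)"
```

```text
time_s: 8.93
tcp_pos: [0.4815, -0.2626, 0.0118]
ee_rot: [0.347, 3.121, -0.001]
contact_force: [0.0, 0.6, 0.7]
width: 0.0852
gripper_force: 0.0
time_s: 9.55
tcp_pos: [0.4813, -0.2625, 0.0116]
ee_rot: [0.348, 3.122, -0.001]
contact_force: [-3.8, 2.3, 9.9]
width: 0.0585
gripper_force: 64.3
d [-0.0974  0.3358 -0.2384] q [-0.64  0.28  1.77 -0.    1.09 -1.99] F [-3.8  2.3  9.9] T [0.36 0.48 0.03] M0 [-0.976  0.22   0.001] t 9.55
```

```bash
python3 shift.py '0 0 -0.05 0;0 0 -0.11 0;-0.015 0.05 -0.16 0;-0.03 0.1 -0.2 0;-0.045 0.155 -0.238 0;-0.06 0.21 -0.238 0;-0.075 0.26 -0.238 0;-0.09 0.31 -0.238 0;-0.097 0.336 -0.238 0;-0.097 0.336 -0.238 0'
python3 - <<'E'
from h import *
go(.65,.0438,.25)
s=snap('side')
b=cv2.resize(s['pixels'][150:240,215:305],None,fx=6,fy=6,interpolation=cv2.INTER_CUBIC)
cv2.imwrite('pics/g4.png',b[:,:,::-1])
for P in([.65,.0438,.238],[.65,.0438,.267],[.65,.0438,.177],[.65,.0438,.155]):print(P,proj(s,P))
E
```

```text
time_s: 10.8
tcp_pos: [0.65, 0.046, 0.2482]
ee_rot: [-0.344, -3.122, -0.0]
contact_force: [-0.7, -0.7, -1.6]
width: 0.0589
gripper_force: 66.0
d [-0.0005 -0.0021 -0.0018] q [-0.05  0.31  1.23  0.    1.61 -1.4 ] F [-0.7 -0.7 -1.6] T [0.04 0.04 0.05] M0 [-0.976  0.218 -0.001] t 10.8
[0.65, 0.0438, 0.238] [[253.3614053  175.78487969]]
[0.65, 0.0438, 0.267] [[252.92848712 165.20545524]]
[0.65, 0.0438, 0.177] [[254.24625277 197.17208348]]
[0.65, 0.0438, 0.155] [[254.55685611 204.60675034]]
```

View pics/g4.png

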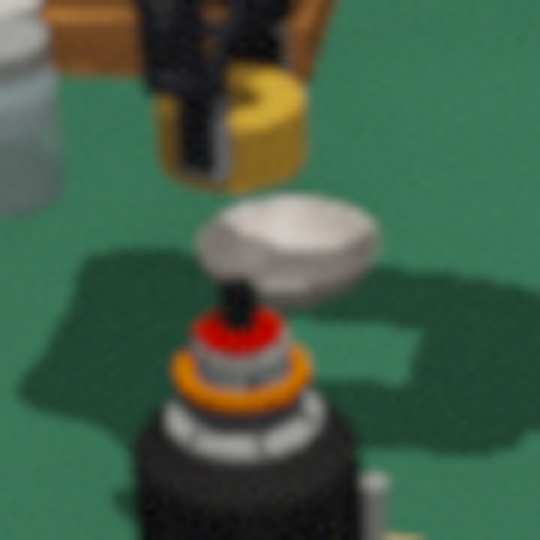

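The collar is level and centred at u≈253.4, over the knob at u≈254.3; I expected 253.2 and 254.2. I'll lower it most of the way.

```bash
python3 shift.py '0 0 0.03 0;0 0 0.06 0;0 0 0.075 0;0 0 0.083 0;0 0 0.083 0;0 0 0.083 0'
python3 -c "
from h import *
go(.65,.0438,.1565)"
```

```text
time_s: 11.6
tcp_pos: [0.65, 0.0441, 0.1669]
ee_rot: [0.348, 3.121, -0.0]
contact_force: [0.4, 0.2, -1.8]
width: 0.0587
gripper_force: 65.9
d [-0.     -0.0003  0.0104] q [-0.05  0.34  1.35 -0.    1.45 -1.4 ] F [ 0.4  0.2 -1.8] T [0.07 0.04 0.  ] M0 [-0.975  0.22   0.001] t 11.6
```

```bash
python3 shift.py '0 0 0.004 0;0 0 0.008 0;0 0 0.0105 0;0 0 0.0105 0;0 0 0.0105 0'
python3 -c "
from h import *
go(.65,.0438,.1565)"
```

```text
time_s: 12.22
tcp_pos: [0.6497, 0.0441, 0.1559]
ee_rot: [0.348, 3.122, -0.0]
contact_force: [-2.1, 0.1, 5.1]
width: 0.0584
gripper_force: 66.9
d [-0.0004 -0.0003 -0.0006] q [-0.05  0.35  1.37 -0.    1.43 -1.4 ] F [-2.1  0.1  5.1] T [0.06 0.44 0.05] M0 [-0.976  0.22   0.001] t 12.22
```

Contact on the pins. I'll turn slowly under a light press.

```bash
python3 shift.py '0.0003 0 0.001 0.06;0.0003 0 0.001 0.12;0.0003 0 0.001 0.18;0.0003 0 0.001 0.24;0.0003 0 0.001 0.30;0.0003 0 0.001 0.36;0.0003 0 0.001 0.42;0.0003 0 0.001 0.48'
python3 -c "
from h import *
go(.65,.0438,.1565)"
```

```text
time_s: 13.22
tcp_pos: [0.6499, 0.0442, 0.1556]
ee_rot: [1.082, 2.947, 0.001]
contact_force: [-1.9, 0.2, 11.3]
width: 0.0582
gripper_force: 67.3
d [-0.0004 -0.0002 -0.0009] q [-0.05  0.34  1.37 -0.    1.43 -0.92] F [-1.9  0.2 11.3] T [0.04 0.25 0.19] M0 [-0.763  0.647  0.002] t 13.22
```

```bash
python3 shift.py '0 0 0 0.06;0 0 0 0.12;0 0 0 0.18;0 0 0 0.24;0 0 0 0.30;0 0 0 0.36;0 0 0 0.42;0 0 0 0.48'
python3 -c "
from h import *
go(.65,.0438,.1565)"
```

```text
time_s: 14.22
tcp_pos: [0.6498, 0.0443, 0.1556]
ee_rot: [1.751, 2.606, 0.002]
contact_force: [-1.7, 0.7, 11.6]
width: 0.0586
gripper_force: 67.4
d [-0.0006 -0.     -0.0009] q [-0.05  0.34  1.37  0.    1.43 -0.44] F [-1.7  0.7 11.6] T [0.32 0.29 0.27] M0 [-0.378  0.926  0.002] t 14.22
```

```bash
python3 shift.py '0 0 0 0.06;0 0 0 0.12;0 0 0 0.18;0 0 0 0.24;0 0 0 0.30;0 0 0 0.36;0 0 0 0.42;0 0 0 0.48'
python3 -c "
from h import *
go(.65,.0438,.1565)"
```

```text
time_s: 15.22
tcp_pos: [0.6499, 0.0445, 0.1556]
ee_rot: [2.321, 2.115, 0.003]
contact_force: [-1.6, 1.2, 10.6]
width: 0.0585
gripper_force: 67.3
d [-0.0006  0.0002 -0.0009] q [-0.05  0.34  1.37  0.    1.43  0.04] F [-1.6  1.2 10.6] T [0.3  0.15 0.23] M0 [0.093 0.996 0.002] t 15.22
```

```bash
python3 shift.py '0 0 0 0.06;0 0 0 0.12;0 0 0 0.18;0 0 0 0.24;0 0 0 0.30;0 0 0 0.36;0 0 0 0.42;0 0 0 0.48'
python3 -c "
from h import *
go(.65,.0438,.1565)"
```

```text
time_s: 16.23
tcp_pos: [0.6499, 0.0446, 0.1544]
ee_rot: [2.758, 1.503, 0.002]
contact_force: [4.9, 4.6, -0.6]
width: 0.0587
gripper_force: 66.0
d [-0.0006  0.0006 -0.0021] q [-0.05  0.35  1.37  0.    1.43  0.52] F [ 4.9  4.6 -0.6] T [ 0.83 -0.82  0.2 ] M0 [0.542 0.84  0.001] t 16.23
```

It dropped over the pins: z fell and the press force vanished. I'll relieve the turn slightly and push down.

```bash
python3 shift.py '0 0 0 -0.05;0 0 0.002 -0.05;0 0 0.004 -0.05;0 0 0.006 -0.05;0 0 0.006 -0.05'
python3 -c "
from h import *
go(.65,.0438,.1425)"
```

```text
time_s: 16.85
tcp_pos: [0.65, 0.0443, 0.1485]
ee_rot: [2.719, 1.573, 0.003]
contact_force: [7.7, 0.1, 0.4]
width: 0.0587
gripper_force: 66.1
d [-0.0005  0.0002  0.006 ] q [-0.05  0.35  1.38  0.    1.41  0.47] F [7.7 0.1 0.4] T [ 0.2  -1.33  0.06] M0 [0.499 0.867 0.002] t 16.85
```

```bash
python3 shift.py '0.0003 0.0005 0 0;0.0003 0.0005 0.002 0;0.0003 0.0005 0.004 0;0.0003 0.0005 0.006 0;0.0003 0.0005 0.007 0;0.0003 0.0005 0.007 0'
python3 -c "
from h import *
go(.65,.0438,.1423)"
```

```text
time_s: 17.6
tcp_pos: [0.6503, 0.0443, 0.1426]
ee_rot: [2.718, 1.574, 0.002]
contact_force: [-0.6, 1.3, 15.1]
width: 0.0587
gripper_force: 67.8
d [-0.0006  0.      0.0003] q [-0.05  0.35  1.38  0.    1.4   0.47] F [-0.6  1.3 15.1] T [ 0.31  0.31 -0.08] M0 [0.498 0.867 0.002] t 17.6
```

```bash
python3 shift.py '0 0 0.0005 0;0 0 0.001 0;0 0 0.001 0;0 0 0.001 0'
python3 - <<'E'
from h import *
go(.65,.0438,.1423)
print(r.observe()['tcp_pos'])
s=snap('side');t=snap('top')
b=cv2.resize(s['pixels'][170:250,215:295],None,fx=5,fy=5,interpolation=cv2.INTER_CUBIC)
a=cv2.resize(t['pixels'][90:290,190:390],(400,400))
cv2.imwrite('pics/g5.png',np.hstack([b,a])[:,:,::-1])
E
```

```text
time_s: 18.1
tcp_pos: [0.6503, 0.0443, 0.1425]
ee_rot: [2.718, 1.573, 0.003]
contact_force: [-5.1, 1.0, 24.9]
width: 0.0589
gripper_force: 69.0
d [-0.0006  0.      0.0002] q [-0.05  0.35  1.38  0.    1.4   0.47] F [-5.1  1.  24.9] T [ 0.35  1.   -0.06] M0 [0.498 0.867 0.002] t 18.1
[0.65027629 0.04432684 0.14253359]
```

View pics/g5.png

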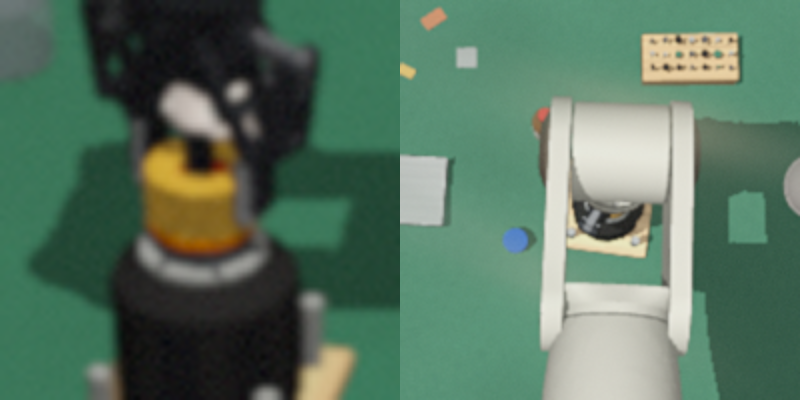

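The collar is home: its lower edge covers the seal at about (197,245) in the crop. It is on the hard stop, since 1 mm more command added 10 N and 0.1 mm of travel. I'm handing in with about 25 N held down.

```bash
python3 -c "
from plant import r
print(r.sign_off())"
```

```text
the job is handed in; nothing more can be done
None
```

The barrel is closed: the bung is seated, the collar is keyed over the pins and fully home, and the arm is still pressing it down at about 25 N for you to fit the clip; handed in at about 18 s, and I didn't touch the other bench items.

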